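# Lay the standing connector down in its bay and shut the parts case

### The arm

A 6-joint arm with a two-finger parallel gripper is mounted at the origin on a cart in front of the work surface, level with it; the furniture and walls round the work are solid. World frame = base frame: x ahead of the robot, y to its left, z up, the work surface at z = 0. Lengths are in m, angles in rad, forces in N, time in s.
With the tool pointing down it reaches from about 0.35 to 0.775 m from the base axis. Payload 5.5 kg.
Tool frame: the origin (TCP) lies midway between the tips of the shut fingers; the grasp point (between the pads) lies behind it (env.grip_point_offset is the z of the grasp point in the tool frame, in m); z points along the fingers, y is the direction in which the jaws open and shut (so a half turn about z gives the same grasp; the last joint's range is limited). The gripper opens to 85 mm and grips with 20 to 120 N. Pads are 22 mm wide; open, the fingers measure 114 mm over their backs; the gripper's body (76 mm by 85 mm) begins 54 mm behind the grasp point. The pads swing forward as they close: fully open they stand 13 mm farther back than shut.
Start: joints at [1.123, 0.313, 0.046, 1.304, 0, 1.431], TCP at [0.174, 0.548, 0.197] pointing down, gripper open.
Joint ranges: [-2.76, 2.76], [-0.86, 1.69], [-1.03, 1.26], [-2.2, 2.34], [-1.47, 1.5], [-3.14, 3.14]. Speed limits (rad/s): [2.57, 2.57, 3.14, 3.14, 3.14, 3.14].

### API

Orientations are given as a unit quaternion [w, x, y, z].
In Python, from workcell import env, viewer gives the robot as it stands. The module is installed in compiled form; this text tells all that it offers.
- The arm moves only by the shell command python3 -m inch 'ROWS' [OPENING] [FORCE]. ROWS is JSON, a list of rows, each a list of 2 entries, a list of its own where there are three numbers: the shift along the tool's x, y, z in m, then the turn about the tool's z in degrees. In form: [[[tx, ty, tz], spin], ...]. A call has 1 to 5 rows; each row is the pose to reach, as a shift and turn from the pose measured when the call began, along the tool's axes at that moment; what a row does not reach only later rows make up. A row lasts 1/12 s, in which the tool goes at most 41.7 mm and 7.16 degrees, less where a joint would pass 70% of its speed; a pose out of reach is approached as far as the arm can. A call with a gripper value outside its range is refused whole. OPENING is the closure, from 0 (fully open) to 1 (shut), set as the call begins (- or left out, the last holds). The fingers move at their own pace and stop on an object; FORCE is the grip in N (left out, the last holds). Time passes only in rows, so rows that repeat a pose let the fingers close. It gives the time, the measured TCP pose, the force and the opening at its end, in the units of the state.
- env.get_state(): the state, without advancing time (a new reading comes with each control period).
- viewer.read_camera(name): name is "scene" or "top" or "wrist"; returns a dict with "image" (420x560x3 uint8, red, green, blue), "depth" (420x560 float32, m along the optical axis (not along the pixel's ray), 0 where there is no reading), "vertical_fov" (degrees; the focal length in pixels is half the picture's height over the tangent of half this angle, whatever the lens; pixels are square), "cx", "cy" (the principal point, pixels), "R" (3x3) and "t" (3): a world point X has camera coordinates R X + t; the wrist camera has in their place "T_tool_cam" (4x4, takes a point from camera to tool coordinates, whose origin is the TCP and whose axes are the flange's). Camera axes: x right, y down, z forward; pixel columns grow to the right and rows downward; lengths in m; the calibration is good to about 2 mm. A picture is of the moment at which its call begins: read the wrist's pose just before it.
- env.hand_in(): hands the job in, once; it reports no verdict.
The state is a dict: "clock": time; "joint_pos": joint angles; "qvel": joint speeds; "tau": joint torques, N m; "tcp_pos": TCP position; "orientation": TCP orientation; "wrist_force": force on the tool from outside, world axes, zero at the start; "ft_torque": the same for the moment, N m; "finger_gap": finger opening in m.
Only numpy, scipy, OpenCV 4.12 (cv2) and the standard library are available. Lean on these libraries where they do the work, as an engineer would, in place of code of your own. Each camera call takes 0.05 s, during which the arm holds its last target. There are 200 camera calls.

### The job

The parts case on the bench cannot be shut because one of its two in-line connectors has been left standing on end. Push that connector over with the fingers, without picking it up, so that it lies flat on the floor of the bay it stands in; then push the open lid over from behind so that it comes down fully shut. Leave the other parts in the case, and the meter and the bottle beside it, where they are.

Things in the scene. Friction and masses are not known exactly. Their poses are not given: they have to be found in the camera images.
- case: grey parts case, 170 (x) x 200 (y) mm over its walls, 46 mm high without the lid; it does not slide. Origin: centre of its underside; x points from its front wall to the hinge side (away from the robot, give or take the yaw), y to the left. Inside: 2 mm floor, ribs 42 mm high along y at x = 0.009 and along x at y = -0.063, -0.001 and 0.061, making a front row of four bays and a rear row.
- bay_row (a point): centre of the floor of the front row of bays (case x = -0.038, y = -0.001), 2 mm above the bench. Each of the four bays is 91 mm long from the front wall (case x = -0.083 to +0.008) and open above; counted from the left (+y) they are 34, 59, 59 and 35 mm wide.
- case_lid (a joint): hinge of the lid on the far side of the case, rad: 0 = shut, 1.57 = straight up, 1.83 = its stop. It starts nearly upright and is held there by light friction (0.02 N m; the lid weighs 0.14 kg); pushed forward of about 1.4 it falls shut by itself, slowly, unless something is in the way.
- lid_edge (a point): middle of the free edge of the lid, halfway through its thickness. The lid is a flat plate, 171 mm from hinge to free edge, 201 mm wide and 8 mm thick; open, its edge is about 0.22 m above the bench; shut, it lies over the front wall with its top 55 mm above the bench.
- lid_hinge (a point): middle of the hinge line, 47 mm above the bench, fixed to the case
- connector: the black in-line connector that stands on end: a moulded block 62 mm long, 24 x 21 mm across, about 50 g. Its long axis is its own y, upright at the start. It stands in one of the three left bays of the front row, close to the front wall, its top 64 mm above the bench, 18 mm above the walls. Lying it only fits its bay lengthwise, along case x. Origin: on one broad side, midway along.
- connector_mid (a point): the middle of that block: 33 mm above the bench while it stands, about 13 to 15 mm when it lies in its bay
- spare_connector: the grey in-line connector, the same size, lying lengthwise in the right-hand bay of the front row; origin: centre of its underside
- lens: lens in a black ring mount, 28 mm round, 11 mm high, in the front row; origin under its centre
- pin_a: chromed pin, 15 mm round, 28 mm high, standing in the front row; origin under its centre
- pin_b: a second such pin, standing in the rear row; origin under its centre
- battery: battery, 15 mm round and 50 mm long, lying in the rear row; origin at one end
- meter: hand-held power meter 134 x 78 x 30 mm lying on the bench to the right of the case
- bottle: dispenser bottle, 46 mm round, 130 mm high, standing on the bench behind the case
There are look-alikes about, which are no part of the job. Several things have the shape of the connector; the one meant has the colours described above.

How it is judged:
On the way, in this order (a step that is already met when the one before it is completed fails the run):
1. the standing connector has been tipped over and lies flat in its bay, the lid still open (angle between connector's own y axis and vertical between 1.45 and 1.7 rad and height (world z) of connector_mid below 0.021 m and value of joint case_lid above 0.8 rad), for 0.2 s.
2. the lid is pushed over and fully shut (value of joint case_lid below 0.03 rad), for 0.2 s.
At the end, for the whole second after the job is handed in: The lid is shut (within 0.03 rad), and under it the connector lies at rest on the floor of its bay in the front row: long axis level within 0.12 rad, its middle less than 21 mm above the bench and within the row (value of joint case_lid below 0.03 rad and angle between connector's own y axis and vertical between 1.45 and 1.7 rad and height (world z) of connector_mid below 0.021 m and x of connector_mid in the frame of bay_row between -0.03 and 0.03 m and y of connector_mid in the frame of bay_row between -0.06 and 0.097 m and linear speed of connector below 0.02 m/s); the robot touches nothing.
It fails at once if the connector is lifted (its middle more than 45 mm above the bench; it stands at 33) (height (world z) of connector_mid above 0.045 m).
It fails at once if another part in the case is knocked over or moved by more than 25 mm (distance of any of spare_connector, pin_a, pin_b, lens, battery from where it was at the start of the episode above 0.025 m or angle between any of pin_a, pin_b's own z axis and vertical above 0.5 rad).
It fails at once if the meter or the bottle is knocked over or moved by more than 25 mm (distance of any of meter, bottle from where it was at the start of the episode above 0.025 m or angle between bottle's own z axis and vertical above 0.5 rad).
It also fails if it takes over 48 s, if anything falls off the work surface, if the arm or the gripper's body presses on something with over 40 N, if the wrist force passes 120 N, or if a joint passes its speed limit or range.

## Working session

There is one attempt and no reset: what is moved stays moved. The work goes in short steps, Python scripts to look and compute and a shell command to move; the robot and the scene stay as the last step left them, time stands still between calls to the robot, and variables do not carry over. Pictures are saved under pics/ and viewed, on a budget of 10 in all, crops included, one or two more only if the job needs it, and the job is handed in when it is done.

```bash
mkdir -p pics; cat > h.py <<'E'
import numpy as np, cv2
from workcell import env, viewer
def save(c,n):
    cv2.imwrite('pics/'+n,c['image'][:,:,::-1])
def K(c):
    f=c['image'].shape[0]/2/np.tan(np.radians(c['vertical_fov'])/2); return f
def pts(c):
    f=K(c);d=c['depth'];v,u=np.indices(d.shape)
    P=np.stack([(u-c['cx'])*d/f,(v-c['cy'])*d/f,d],-1)
    W=(P-c['t'])@np.array(c['R']) ; W[d==0]=np.nan
    return W
E
python3 - <<'E'
from h import *
s=env.get_state(); print(s); print(env.grip_point_offset)
a=viewer.read_camera('scene');b=viewer.read_camera('top')
for c,n in((a,'scene'),(b,'top')):
    np.savez('pics/'+n+'.npz',**c); print({k:c[k] for k in c if k not in('image','depth')})
cv2.imwrite('pics/s0.png',a['image'][:,:,::-1]);cv2.imwrite('pics/t0.png',b['image'][:,:,::-1])
E
```

```text
{'clock': 0.0, 'joint_pos': array([1.12337927e+00, 3.13994238e-01, 4.49661827e-02, 1.30360648e+00,
       1.72681310e-05, 1.43122552e+00]), 'qvel': array([ 0.00030703,  0.00033605, -0.00101677,  0.00076169,  0.00031313,
        0.00126372]), 'tau': array([-5.01126215e-04, -4.80626643e+01,  2.98532957e+01,  1.93104520e-02,
       -1.16672736e-04,  4.18715132e-06]), 'tcp_pos': array([0.17396271, 0.54744327, 0.19650721]), 'orientation': array([-2.74160917e-04,  1.53315987e-01,  9.88176788e-01, -8.77306426e-04]), 'wrist_force': array([ 0.55302828, -0.36589872, -0.27334829]), 'ft_torque': array([-0.02081713, -0.01573839,  0.021732  ]), 'finger_gap': 0.08563969685684379}
-0.0187
{'vertical_fov': 42.918824843954326, 'cx': 284.16242794960937, 'cy': 217.35517564432448, 'R': array([[ 0.67766952, -0.7353131 , -0.0088695 ],
       [-0.54079479, -0.49015458, -0.68358575],
       [ 0.49830213,  0.46804181, -0.72981631]]), 't': array([-0.50246417,  0.2881543 ,  0.82840562])}
{'vertical_fov': 49.18596218107343, 'cx': 274.00439196159874, 'cy': 209.05692951127634, 'R': array([[ 0.02567654, -0.99959911,  0.01193082],
       [-0.98733025, -0.02722723, -0.15632547],
       [ 0.15658765, -0.00776576, -0.98763354]]), 't': array([-0.17145295,  0.60892015,  0.91271134])}
```

View pics/s0.png

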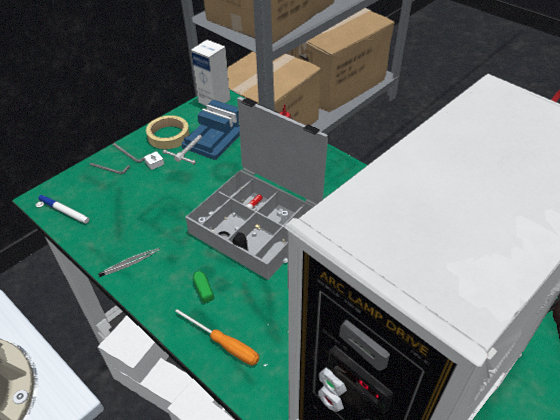

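View pics/t0.png

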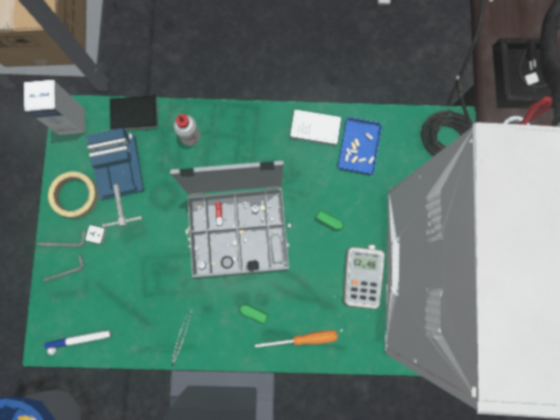

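```bash
python3 - <<'E'
from h import *
a=np.load('pics/scene.npz');b=np.load('pics/top.npz')
A=cv2.resize(a['image'][160:285,175:335],None,fx=2.5,fy=2.5,interpolation=3)
B=cv2.resize(b['image'][155:285,165:300],None,fx=2.9,fy=2.9,interpolation=3)
h=max(A.shape[0],B.shape[0]);C=np.zeros((h,A.shape[1]+B.shape[1],3),np.uint8)
C[:A.shape[0],:A.shape[1]]=A;C[:B.shape[0],A.shape[1]:]=B
cv2.imwrite('pics/crop0.png',C[:,:,::-1])
for n,c,(r0,r1,c0,c1) in(('s',a,(220,260,225,255)),('t',b,(255,276,240,265))):
    W=pts(c);im=c['image'].astype(int)
    m=np.zeros(im.shape[:2],bool);m[r0:r1,c0:c1]=im[r0:r1,c0:c1].max(-1)<50
    p=W[m];v,u=np.nonzero(m);print(n,m.sum(),u.min(),u.max(),v.min(),v.max(),np.nanpercentile(p,[5,50,95],axis=0).round(3))
    t=p[p[:,2]>.055];print(len(t),np.nanmean(t,0),t.min(0) if len(t) else'',t.max(0) if len(t) else'')
W=pts(b)
# case rim points height 0.040-.050
m=np.zeros(W.shape[:2],bool);m[185:280,183:295]=True
m&=(W[...,2]>.038)&(W[...,2]<.052)
print(m.sum());p=W[m][:,:2].astype(np.float32);r=cv2.minAreaRect(p);print(r,cv2.boxPoints(r))
W2=pts(a);q=W2[(W2[...,2]>.1)&(W2[...,0]>.45)&(W2[...,0]<.8)&(abs(W2[...,1])<.3)]
print(len(q),np.percentile(q,[2,50,98],axis=0))
for u,v in((180,172),(230,168),(280,164),(190,190),(283,190),(195,275),(286,270),(185,125),(360,280)):print(u,v,W[v,u].round(3))
E
```

```text
s 163 225 246 232 249 [[ 0.485 -0.128  0.03 ]
 [ 0.493 -0.121  0.059]
 [ 0.512 -0.089  0.066]]
100 [ 0.49254434 -0.11896029  0.06163629] [ 0.48317425 -0.12755564  0.05502015] [ 0.50351941 -0.10811868  0.06765583]Traceback (most recent call last):
  File "<stdin>", line 11, in <module>
    return umr_minimum(a, axis, None, out, keepdims, initial, where)
ValueError: zero-size array to reduction operation minimum which has no identity
```

View pics/crop0.png

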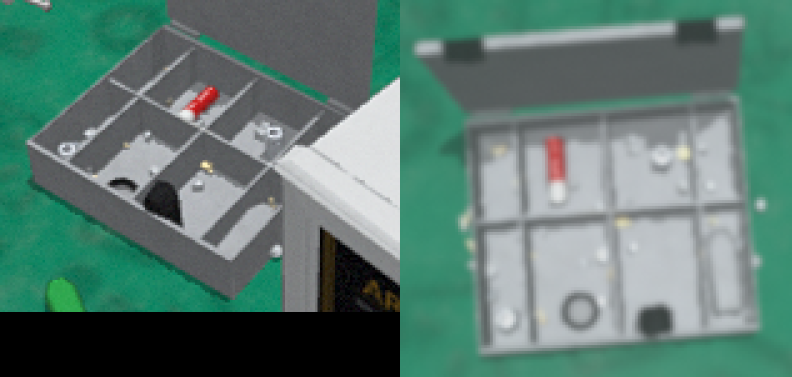

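Crop: the black block stands in bay 3 from the left (crop right (655,320) → top px (253,265); crop left (163,203) → scene px (240,241)). Look-alikes: the grey spare in the right bay (top ~(277,250)), and the green blocks on the bench (top (254,314), (329,220)); the black lens ring is at top (227,262). I choose the black one at top (253,265).

```bash
python3 - <<'E'
from h import *
a=np.load('pics/scene.npz');b=np.load('pics/top.npz')
W=pts(b);W2=pts(a)
im=b['image'].astype(int)
m=np.zeros(im.shape[:2],bool);m[255:276,240:265]=im[255:276,240:265].max(-1)<75
v,u=np.nonzero(m);print(m.sum(),u.min(),u.max(),v.min(),v.max(),np.nanpercentile(W[m],[5,50,95],axis=0).round(3))
def ray(c,u,v,z):
    d=np.array(c['R']).T@np.array([(u-c['cx'])/K(c),(v-c['cy'])/K(c),1]);o=-np.array(c['R']).T@c['t'];return o+d*(z-o[2])/d[2]
print('top conn', ray(b,u.mean(),v.mean(),.06))
for n,W_ in(('top',W),('sc',W2)):
    m=(abs(W_[...,2]-.045)<.006)&(W_[...,0]>.43)&(W_[...,0]<.67)&(W_[...,1]>-.24)&(W_[...,1]<.06)
    p=W_[m][:,:2].astype(np.float32);r=cv2.minAreaRect(p);print(n,len(p),r,cv2.boxPoints(r).round(3).tolist(),np.percentile(p,[1,99],axis=0))
q=W2[(W2[...,2]>.1)&(W2[...,0]>.55)&(W2[...,0]<.8)&(abs(W2[...,1])<.3)]
print(len(q),np.percentile(q,[2,50,98],axis=0).round(3))
# plane fit of lid
q=q[abs(q[:,0]-np.median(q[:,0]))<.04];c=q.mean(0);print('n',np.linalg.svd(q-c,full_matrices=False)[2][2],c,q.max(0),q.min(0))
for u,v in((180,172),(230,168),(280,164),(190,192),(283,190),(193,275),(286,270),(185,125),(188,138),(360,280),(230,180)):print(u,v,W[v,u].round(3), 'z.047',ray(b,u,v,.047).round(3),'z.22',ray(b,u,v,.22).round(3))
E
```

```text
51 249 256 262 268 [[ 0.489 -0.121  0.059]
 [ 0.495 -0.114  0.063]
 [ 0.501 -0.107  0.066]]
top conn [ 0.49518542 -0.11425344  0.06      ]
top 1022 ((0.5655470490455627, -0.08033949881792068), (0.17374040186405182, 0.19970932602882385), 6.541258335113525) [[0.46799999475479126, 0.008999999612569809], [0.4909999966621399, -0.1889999955892563], [0.6629999876022339, -0.17000000178813934], [0.6399999856948853, 0.028999999165534973]] [[ 0.47065961 -0.18647731]
 [ 0.65906098  0.02488585]]
sc 1535 ((0.5679705142974854, -0.08097436279058456), (0.17995117604732513, 0.20166125893592834), 6.4644927978515625) [[0.46700000762939453, 0.008999999612569809], [0.49000000953674316, -0.19099999964237213], [0.6690000295639038, -0.17100000381469727], [0.6460000276565552, 0.028999999165534973]] [[ 0.47079182 -0.18805589]
 [ 0.65951505  0.02444486]]
5018 [[ 0.643 -0.168  0.102]
 [ 0.656 -0.071  0.163]
 [ 0.79   0.287  0.224]]
n [ 0.99294017  0.1165932  -0.02181382] [ 0.65540808 -0.07657728  0.16612975] [0.67556235 0.0292891  0.22737169] [ 0.63542648 -0.17018649  0.10003713]
180 172 [0.647 0.011 0.219] z.04
[... 196 characters left out ...]
.22 [ 0.666 -0.162  0.22 ]
190 192 [0.641 0.019 0.068] z.047 [0.645 0.023 0.047] z.22 [ 0.612 -0.008  0.22 ]
283 190 [ 0.665 -0.174 -0.001] z.047 [ 0.655 -0.173  0.047] z.22 [ 0.62  -0.169  0.22 ]
193 275 [0.472 0.007 0.046] z.047 [0.472 0.007 0.047] z.22 [ 0.471 -0.021  0.22 ]
286 270 [ 0.489 -0.185  0.   ] z.047 [ 0.487 -0.183  0.047] z.22 [ 0.483 -0.177  0.22 ]
185 125 [0.773 0.031 0.1  ] z.047 [0.792 0.041 0.047] z.22 [0.732 0.007 0.22 ]
188 138 [0.76  0.032 0.057] z.047 [0.763 0.033 0.047] z.22 [0.708 0.001 0.22 ]
360 280 [ 0.471 -0.339  0.027] z.047 [ 0.471 -0.336  0.047] z.22 [ 0.469 -0.301  0.22 ]
230 180 [ 0.653 -0.069  0.139] z.047 [ 0.673 -0.06   0.047] z.22 [ 0.635 -0.076  0.22 ]
```

```bash
cat > go.py <<'E'
# prints state and the tool-frame shift to a target given in case coords (x y) and world z
import sys
from h import *
from scipy.spatial.transform import Rotation as Ro
C=np.array([.5645,-.0805]);Y=np.radians(6.45);ax=np.array([np.cos(Y),np.sin(Y)]);ay=np.array([-ax[1],ax[0]])
s=env.get_state();q=s['orientation'];R=Ro.from_quat(q[[1,2,3,0]]).as_matrix();p=s['tcp_pos']
print('t',round(s['clock'],2),'tcp',p.round(4),'case',((p[:2]-C)@ax).round(4),((p[:2]-C)@ay).round(4),'F',s['wrist_force'].round(1),'q',s['joint_pos'].round(2))
yx=np.degrees(np.arctan2(R[1,0],R[0,0]));print('tilt z',R[:,2].round(3),'spin to case -x',round((yx-186.45+180)%360-180,2))
if len(sys.argv)>1:
    x,y,z=map(float,sys.argv[1:]);w=np.r_[C+x*ax+y*ay,z];print('shift',(R.T@(w-p)).round(4))
E
python3 -m inch '[[[-0.34,-0.256,0],-24],[[-0.34,-0.256,0],-24],[[-0.34,-0.256,0],-24],[[-0.34,-0.256,0],-24],[[-0.34,-0.256,0],-24]]' 1 40
python3 go.py -0.11 -0.0255 0.15
```

```text
clock: 0.52
tcp_pos: [0.2904, 0.3832, 0.1968]
orientation: [-0.001, -0.058, 0.998, -0.001]
wrist_force: [2.1, -0.0, -0.6]
finger_gap: 0.0255
t 0.52 tcp [0.2904 0.3832 0.1968] case -0.2203 0.4916 F [ 2.1 -0.  -0.6] q [ 0.76  0.13 -0.19  1.25 -0.    0.64]
tilt z [-0.001 -0.002 -1.   ] spin to case -x 0.16
shift [-0.1089 -0.5173  0.0476]
```

```bash

python3 -m inch '[[[-0.11,-0.517,0.02],0],[[-0.11,-0.517,0.02],0],[[-0.11,-0.517,0.02],0],[[-0.11,-0.517,0.02],0],[[-0.11,-0.517,0.02],0]]' >/dev/null
python3 go.py -0.11 -0.0255 0.12
```

```text
t 0.93 tcp [0.3564 0.1856 0.1893] case -0.1769 0.2878 F [ 1.2 -0.  -0.3] q [ 0.28 -0.02 -0.37  1.22 -0.    0.17]
tilt z [-0.001 -0.002 -1.   ] spin to case -x 0.19
shift [-0.066  -0.3134  0.0698]
```

```bash

python3 -m inch '[[[-0.066,-0.313,0.06],0],[[-0.066,-0.313,0.06],0],[[-0.066,-0.313,0.06],0],[[-0.066,-0.313,0.06],0],[[-0.066,-0.313,0.06],0]]' >/dev/null
python3 go.py -0.112 -0.0255 0.1
```

```text
t 1.35 tcp [ 0.421  -0.0089  0.1511] case -0.1345 0.0873 F [1.  0.4 0.2] q [-0.21  0.04 -0.4   1.13 -0.   -0.33]
tilt z [-0.001 -0.002 -1.   ] spin to case -x 0.17
shift [-0.0223 -0.1127  0.0513]
```

```bash

python3 -m inch '[[[-0.02,-0.106,0.03],0],[[-0.02,-0.106,0.03],0],[[-0.02,-0.106,0.03],0],[[-0.02,-0.106,0.03],0],[[-0.02,-0.106,0.03],0]]' >/dev/null
python3 go.py -0.112 -0.0255 0.053
python3 - <<'E'
from h import *
c=viewer.read_camera('wrist');save(c,'w1.png');print(c['T_tool_cam'].round(3),c['vertical_fov'],c['cx'],c['cy'])
np.savez('pics/w1.npz',**c)
E
```

```text
t 1.77 tcp [ 0.4525 -0.113   0.1202] case -0.115 -0.0197 F [-0.3  0.3 -0.8] q [-0.42  0.15 -0.36  1.06 -0.   -0.53]
tilt z [-0.003 -0.001 -1.   ] spin to case -x -0.02
shift [-0.0032 -0.0057  0.0672]
[[ 0.001 -0.952 -0.305  0.079]
 [ 1.     0.001  0.     0.   ]
 [-0.    -0.305  0.952 -0.176]
 [ 0.     0.     0.     1.   ]] 61.20208021729942 280.19391853618896 207.27817707591686
```

View pics/w1.png

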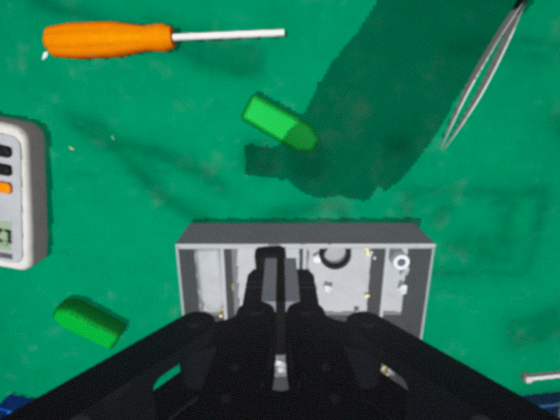

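The wrist picture shows the front wall at row ~243 with the black connector at about (270,253), just beside and behind the fingertips (centre column ~280). A quick depth check of its position follows.

```bash
python3 - <<'E'
from h import *
from scipy.spatial.transform import Rotation as Ro
c=np.load('pics/w1.npz');s=env.get_state();q=s['orientation'];R=Ro.from_quat(q[[1,2,3,0]]).as_matrix()
f=K(c);d=c['depth'];v,u=np.indices(d.shape);P=np.stack([(u-c['cx'])*d/f,(v-c['cy'])*d/f,d],-1)
T=c['T_tool_cam'];W=(P@T[:3,:3].T+T[:3,3])@R.T+s['tcp_pos']
C=np.array([.5645,-.0805]);Y=np.radians(6.45);A=np.array([[np.cos(Y),np.sin(Y)],[-np.sin(Y),np.cos(Y)]])
X=(W[...,:2]-C)@A.T
for r in(244,247,250,253,256,260,265):print(r,[(uu,*(X[r,uu]*1000).round().astype(int),int(W[r,uu,2]*1000),int(c['image'][r,uu].max())) for uu in range(248,300,6)])
for uu,r in((200,243),(400,243),(350,243)):print(X[r,uu],W[r,uu,2])
E
```

```text
244 [(248, np.int64(-84), np.int64(-43), 45, 180), (254, np.int64(-84), np.int64(-38), 45, 180), (260, np.int64(-84), np.int64(-34), 45, 180), (266, np.int64(-84), np.int64(-29), 46, 171), (272, np.int64(-84), np.int64(-24), 45, 124), (278, np.int64(-84), np.int64(-20), 45, 130), (284, np.int64(-84), np.int64(-15), 46, 182), (290, np.int64(-84), np.int64(-11), 45, 185), (296, np.int64(-84), np.int64(-6), 45, 186)]
247 [(248, np.int64(-82), np.int64(-43), 46, 200), (254, np.int64(-82), np.int64(-38), 45, 200), (260, np.int64(-82), np.int64(-34), 46, 113), (266, np.int64(-82), np.int64(-29), 47, 68), (272, np.int64(-83), np.int64(-24), 48, 45), (278, np.int64(-83), np.int64(-20), 49, 40), (284, np.int64(-81), np.int64(-15), 45, 146), (290, np.int64(-82), np.int64(-11), 45, 199), (296, np.int64(-82), np.int64(-6), 45, 201)]
250 [(248, np.int64(-59), np.int64(-47), 2, 211), (254, np.int64(-59), np.int64(-42), 2, 186), (260, np.int64(-82), np.int64(-33), 52, 31), (266, np.int64(-83), np.int64(-29), 53, 34), (272, np.int64(-83), np.int64(-24), 53, 25), (278, np.int64(-83), np.int64(-20), 5
[... 1247 characters left out ...]
p.int64(-193), np.int64(-18), 296, 68), (290, np.int64(-126), np.int64(-14), 160, 99), (296, np.int64(-126), np.int64(-12), 160, 175)]
265 [(248, np.int64(-44), np.int64(-48), 1, 207), (254, np.int64(-44), np.int64(-42), 2, 187), (260, np.int64(-74), np.int64(-33), 61, 43), (266, np.int64(-126), np.int64(-24), 164, 104), (272, np.int64(-126), np.int64(-22), 164, 100), (278, np.int64(-126), np.int64(-19), 164, 32), (284, np.int64(-127), np.int64(-17), 165, 71), (290, np.int64(-126), np.int64(-14), 164, 107), (296, np.int64(-126), np.int64(-12), 164, 159)]
[-0.08455269 -0.07973018] 0.045408466713980966
[-0.08492645  0.0736817 ] 0.04547547623474123
[-0.08459486  0.03545615] 0.044905235862807785
```

```bash

python3 -m inch '[[[0,-0.006,0.035],0],[[0,-0.006,0.066],0],[[0,-0.006,0.066],0],[[0,-0.006,0.066],0]]' 
python3 go.py -0.05 -0.025 0.054
```

```text
clock: 2.15
tcp_pos: [0.4508, -0.1158, 0.0541]
orientation: [-0.003, -0.058, 0.998, 0.001]
wrist_force: [1.0, 0.5, 0.6]
finger_gap: -0.0002
t 2.15 tcp [ 0.4508 -0.1158  0.0541] case -0.117 -0.0223 F [1.  0.5 0.6] q [-0.42  0.21 -0.47  0.9  -0.   -0.54]
tilt z [-0.007  0.001 -1.   ] spin to case -x 0.2
shift [-0.0669 -0.0029 -0.0004]
```

```bash

python3 -m inch '[[[-0.012,-0.003,0],0],[[-0.02,-0.003,0],0],[[-0.026,-0.003,0],0],[[-0.032,-0.003,0],0],[[-0.038,-0.003,0],0]]' 
python3 -m inch '[[[-0.006,0,0],0],[[-0.012,0,0],0],[[-0.018,0,0],0],[[-0.024,0,0],0],[[-0.024,0,0],0]]' 
python3 go.py -0.05 -0.025 0.054
cat > look.py <<'E'
import sys
from h import *
b=viewer.read_camera('top');a=viewer.read_camera('scene')
A=cv2.resize(a['image'][120:285,165:335],None,fx=2.3,fy=2.3,interpolation=3)
B=cv2.resize(b['image'][115:285,165:300],None,fx=2.3,fy=2.3,interpolation=3)
C=np.zeros((max(A.shape[0],B.shape[0]),A.shape[1]+B.shape[1],3),np.uint8)
C[:A.shape[0],:A.shape[1]]=A;C[:B.shape[0],A.shape[1]:]=B
cv2.imwrite('pics/'+sys.argv[1],C[:,:,::-1])
E
python3 look.py l1.png
```

```text
clock: 2.57
tcp_pos: [0.4901, -0.1142, 0.0549]
orientation: [-0.003, -0.058, 0.998, 0.0]
wrist_force: [-0.2, 0.2, -0.1]
finger_gap: 0.0002
clock: 2.98
tcp_pos: [0.5152, -0.1115, 0.0547]
orientation: [-0.002, -0.058, 0.998, 0.0]
wrist_force: [-1.2, -0.0, -0.8]
finger_gap: -0.0003
t 2.98 tcp [ 0.5152 -0.1115  0.0547] case -0.0525 -0.0253 F [-1.2 -0.  -0.8] q [-0.36  0.31 -0.32  0.94 -0.   -0.48]
tilt z [-0.005  0.    -1.   ] spin to case -x 0.25
shift [-0.0025  0.0003  0.0007]
```

View pics/l1.png

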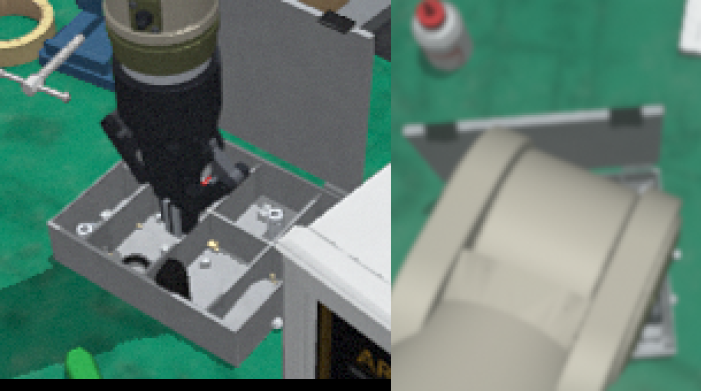

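The black block at crop (173,278), which is scene px (240,241), is unchanged and still looks upright. The fingertips at crop (175,228) appear to be past it. I'll check by projecting and reading depth.

```bash
python3 - <<'E'
from h import *
a=viewer.read_camera('scene');s=env.get_state();f=K(a)
def pr(X):
    c=a['R']@X+a['t'];return (c[:2]/c[2]*f+[a['cx'],a['cy']]).round(1)
print('tcp px',pr(s['tcp_pos']))
W=pts(a);C=np.array([.5645,-.0805]);Y=np.radians(6.45);A=np.array([[np.cos(Y),np.sin(Y)],[-np.sin(Y),np.cos(Y)]])
X=(W[...,:2]-C)@A.T
for r in range(206,256,4):print(r,[(uu,*(int(t*1000) for t in (*X[r,uu],W[r,uu,2])),int(a['image'][r,uu].max())) for uu in range(228,256,4)])
E
```

```text
tcp px [244.8 232.3]
206 [(228, 0, 64, 25, 96), (232, 7, 61, 21, 101), (236, -65, -20, 131, 65), (240, -64, -28, 135, 30), (244, -64, -38, 140, 29), (248, -61, -45, 143, 38), (252, -66, -58, 154, 33)]
210 [(228, -2, 63, 17, 103), (232, 7, 63, 8, 98), (236, -66, -20, 122, 114), (240, -64, -28, 124, 101), (244, -61, -35, 127, 33), (248, -66, -48, 139, 34), (252, -65, -57, 143, 23)]
214 [(228, -4, 62, 7, 102), (232, 2, 58, 3, 165), (236, -64, -17, 108, 95), (240, -65, -28, 115, 116), (244, -60, -33, 114, 27), (248, -53, -36, 110, 30), (252, 9, 10, 28, 163)]
218 [(228, -9, 59, 1, 196), (232, -5, 52, 2, 200), (236, -1, 44, 4, 164), (240, -64, -26, 103, 116), (244, -60, -32, 103, 27), (248, -55, -37, 102, 36), (252, -7, -3, 39, 96)]
222 [(228, -17, 52, 1, 196), (232, -14, 45, 3, 197), (236, -7, 40, 0, 200), (240, -65, -26, 94, 126), (244, -60, -31, 92, 125), (248, -18, -2, 36, 98), (252, -6, -1, 26, 100)]
226 [(228, -28, 42, 5, 193), (232, -21, 39, 1, 188), (236, -21, 28, 7, 217), (240, -38, 0, 41, 146), (244, -31, -3, 37, 104), (248, -18, -1, 24, 98), (252, -5, 0, 12, 94)]
230 [(228, -35, 37, 3, 194), (232, -32, 29, 5, 199), (236, -51, 0, 43, 123), (240, -40, 0, 31, 93), (244, -29, 0, 22, 99), (248, -20, -2, 15, 103), (252, -8, -2, 4, 128)]
234 [(228, -49, 24, 13, 16), (232, -62, 0, 40, 122), (236, -54, -1, 34, 58), (240, -67, -25, 62, 29), (244, -61, -29, 60, 70), (248, -21, -2, 5, 152), (252, -19, -11, 9, 139)]
238 [(228, -76, -1, 43, 126), (232, -67, -3, 36, 88), (236, -80, -26, 63, 34), (240, -76, -32, 64, 32), (244, -69, -35, 59, 27), (248, -26, -6, 0, 196), (252, -22, -13, 1, 199)]Traceback (most recent call last):
  File "<stdin>", line 8, in <module>
  File "<stdin>", line 8, in <genexpr>
ValueError: cannot convert float NaN to integer
```

The fingers seem to end about 30 mm above the reported TCP, so they passed over the connector. I'll measure the fingertips in the tool frame with the wrist camera.

```bash
python3 go.py; python3 - <<'E'
from h import *
def tool(c):
    f=K(c);d=c['depth'];v,u=np.indices(d.shape);P=np.stack([(u-c['cx'])*d/f,(v-c['cy'])*d/f,d],-1)
    T=c['T_tool_cam'];Q=P@T[:3,:3].T+T[:3,3];Q[d==0]=np.nan;return Q
n=viewer.read_camera('wrist');np.savez('pics/w2.npz',**n);save(n,'w2.png')
for nm,c in(('w1',np.load('pics/w1.npz')),('w2',n)):
    Q=tool(c)
    for u in (268,274,286,292): print(nm,u,[(r,*(Q[r,u]*1000).round().tolist(),int(c['image'][r,u].max())) for r in range(236,300,6)])
E
```

```text
t 3.13 tcp [ 0.5136 -0.1113  0.0545] case -0.0541 -0.0249 F [ 0.7 -0.4 -1.1] q [-0.37  0.31 -0.32  0.94 -0.   -0.48]
tilt z [-0.006  0.001 -1.   ] spin to case -x 0.23
w1 268 [(236, -31.0, -9.0, 90.0, 90), (242, -31.0, -9.0, 78.0, 93), (248, -33.0, -9.0, 71.0, 35), (254, -33.0, -9.0, 60.0, 39), (260, 11.0, -5.0, -40.0, 94), (266, 11.0, -5.0, -45.0, 105), (272, 11.0, -5.0, -50.0, 99), (278, 11.0, -4.0, -55.0, 102), (284, 11.0, -4.0, -59.0, 98), (290, 12.0, -4.0, -64.0, 99), (296, 11.0, -4.0, -67.0, 101)]
w1 274 [(236, -31.0, -5.0, 90.0, 88), (242, -31.0, -4.0, 78.0, 97), (248, -33.0, -4.0, 70.0, 32), (254, -33.0, -4.0, 60.0, 36), (260, 11.0, -2.0, -39.0, 101), (266, 11.0, -2.0, -45.0, 102), (272, 12.0, -2.0, -51.0, 102), (278, 12.0, -2.0, -55.0, 98), (284, 11.0, -2.0, -59.0, 103), (290, 11.0, -2.0, -63.0, 100), (296, 11.0, -2.0, -67.0, 96)]
w1 286 [(236, -31.0, 5.0, 91.0, 87), (242, -31.0, 5.0, 78.0, 99), (248, -34.0, 5.0, 74.0, 187), (254, -60.0, 6.0, 118.0, 166), (260, 12.0, 3.0, -40.0, 102), (266, 11.0, 3.0, -45.0, 103), (272, 12.0, 3.0, -51.0, 93), (278, 11.0, 3.0, -54.0, 95), (28
[... 1089 characters left out ...]
6, 11.0, -2.0, -67.0, 98)]
w2 286 [(236, -16.0, 4.0, 53.0, 213), (242, -20.0, 4.0, 54.0, 217), (248, -25.0, 4.0, 53.0, 220), (254, -29.0, 4.0, 52.0, 217), (260, 11.0, 3.0, -39.0, 104), (266, 12.0, 3.0, -46.0, 108), (272, 11.0, 3.0, -50.0, 107), (278, 11.0, 3.0, -55.0, 102), (284, 11.0, 2.0, -58.0, 106), (290, 11.0, 2.0, -64.0, 92), (296, 11.0, 2.0, -67.0, 98)]
w2 292 [(236, -15.0, 9.0, 52.0, 214), (242, -20.0, 9.0, 53.0, 219), (248, -25.0, 9.0, 54.0, 215), (254, -30.0, 9.0, 54.0, 219), (260, 11.0, 5.0, -39.0, 107), (266, 11.0, 5.0, -45.0, 105), (272, 11.0, 5.0, -50.0, 109), (278, 11.0, 5.0, -55.0, 105), (284, 11.0, 5.0, -59.0, 107), (290, 11.0, 5.0, -63.0, 102), (296, 11.0, 4.0, -68.0, 105)]
```

View pics/w2.png

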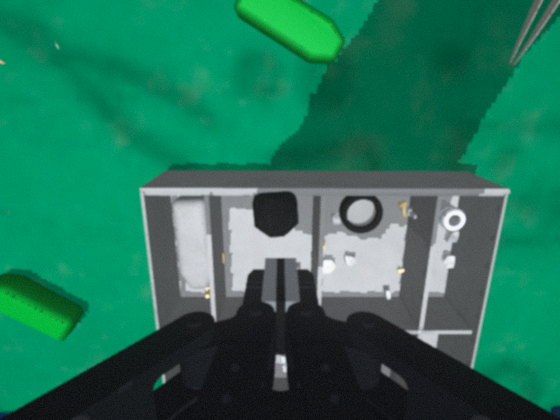

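Picture: the connector stands at (275,213), untouched. The fingers end at row ~258, which depth puts about 38 mm behind the nominal TCP. So I'll move back and go lower, with TCP z ≈ 0.018.

```bash

python3 -m inch '[[[0.03,0,0],0],[[0.062,0,0],0],[[0.064,0,0],0],[[0.064,0,0],0]]' >/dev/null
python3 go.py -0.117 -0.025 0.018
python3 -m inch '[[[0,0,0.018],0],[[0,0,0.036],0],[[0,0,0.036],0],[[0,0,0.036],0]]' 
python3 go.py -0.095 -0.025 0.018
```

```text
t 3.52 tcp [ 0.4476 -0.1184  0.0548] case -0.1204 -0.0246 F [-0.3 -0.4  0.9] q [-0.43  0.2  -0.47  0.91 -0.   -0.55]
tilt z [-0.008  0.002 -1.   ] spin to case -x 0.14
shift [-0.0037 -0.0005  0.0367]
clock: 3.85
tcp_pos: [0.4474, -0.1182, 0.0184]
orientation: [-0.004, -0.058, 0.998, 0.001]
wrist_force: [0.1, -0.3, 0.2]
finger_gap: -0.0003
t 3.85 tcp [ 0.4474 -0.1182  0.0184] case -0.1206 -0.0243 F [ 0.1 -0.3  0.2] q [-0.43  0.25 -0.52  0.82 -0.   -0.55]
tilt z [-0.009  0.002 -1.   ] spin to case -x 0.15
shift [-0.0256 -0.0008  0.0002]
```

```bash

python3 -m inch '[[[-0.012,0,0],0],[[-0.02,0,0],0],[[-0.026,0,0],0],[[-0.030,0,0],0]]' 
python3 -m inch '[[[-0.006,0,0],0],[[-0.010,0,0],0]]' 
python3 go.py
python3 look.py l2.png; python3 - <<'E'
from h import *
c=viewer.read_camera('wrist');save(c,'w3.png')
a=cv2.imread('pics/l2.png');b=cv2.imread('pics/w3.png')[120:330,120:480]
a=a[180:,:390];C=np.zeros((max(a.shape[0],210),390+360,3),np.uint8);C[:a.shape[0],:390]=a;C[:210,390:]=b
cv2.imwrite('pics/m3.png',C)
E
```

```text
clock: 4.18
tcp_pos: [0.479, -0.115, 0.019]
orientation: [-0.003, -0.058, 0.998, 0.001]
wrist_force: [0.5, 0.0, -0.1]
finger_gap: 0.0003
clock: 4.35
tcp_pos: [0.4902, -0.114, 0.0194]
orientation: [-0.003, -0.058, 0.998, 0.001]
wrist_force: [-0.3, 0.0, -0.1]
finger_gap: -0.0001
t 4.35 tcp [ 0.4902 -0.114   0.0194] case -0.0776 -0.025 F [-0.3  0.  -0.1] q [-0.39  0.31 -0.42  0.84 -0.   -0.5 ]
tilt z [-0.006  0.001 -1.   ] spin to case -x 0.19
```

View pics/m3.png

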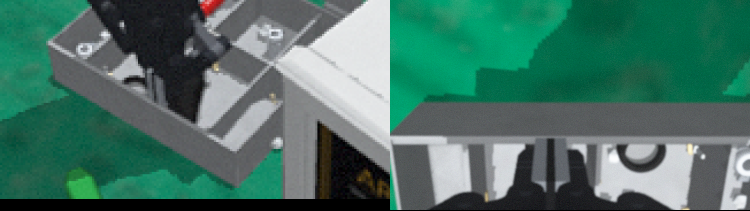

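The connector is now hidden beyond the fingers and appears to be tilting away, so I continue.

```bash

python3 -m inch '[[[-0.006,0,0],0],[[-0.012,0,0],0],[[-0.018,0,0],0],[[-0.024,0,0],0],[[-0.024,0,0],0]]' 
python3 go.py
python3 -m inch '[[[0,0,-0.04],0],[[0.03,0,-0.05],0],[[0.06,0,-0.06],0],[[0.07,0,-0.06],0],[[0.07,0,-0.06],0]]' 
python3 - <<'E'
from h import *
c=viewer.read_camera('wrist');save(c,'w4.png')
E
```

```text
clock: 4.92
tcp_pos: [0.5147, -0.1112, 0.0189]
orientation: [-0.003, -0.058, 0.998, 0.001]
wrist_force: [0.7, 0.5, 0.8]
finger_gap: -0.0002
t 4.92 tcp [ 0.5147 -0.1112  0.0189] case -0.0529 -0.0249 F [0.7 0.5 0.8] q [-0.36  0.35 -0.37  0.86 -0.   -0.48]
tilt z [-0.006  0.001 -1.   ] spin to case -x 0.22
clock: 5.33
tcp_pos: [0.4435, -0.1192, 0.0798]
orientation: [-0.003, -0.058, 0.998, 0.001]
wrist_force: [0.1, -0.6, -0.2]
finger_gap: -0.0
```

View pics/w4.png

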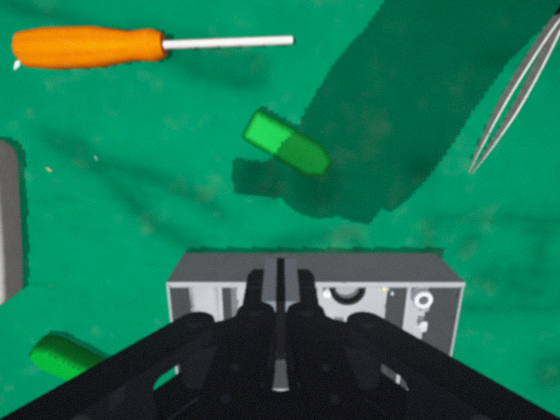

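```bash

python3 -m inch '[[[0,0.03,-0.05],0],[[0,0.07,-0.09],0],[[0,0.11,-0.13],0],[[0,0.14,-0.15],0],[[0,0.14,-0.15],0]]' 
python3 go.py 0.0 -0.02 0.235
python3 look.py l5.png
python3 - <<'E'
from h import *
C=np.array([.5645,-.0805]);Y=np.radians(6.45);A=np.array([[np.cos(Y),np.sin(Y)],[-np.sin(Y),np.cos(Y)]])
for n in('scene','top'):
    a=viewer.read_camera(n);W=pts(a);X=(W[...,:2]-C)@A.T
    m=(a['image'].max(-1)<60)&(X[...,0]>-.082)&(X[...,0]<.008)&(X[...,1]>-.062)&(X[...,1]<-.002)&(W[...,2]<.08)
    print(n,m.sum(),np.percentile(np.c_[X[m],W[m][:,2]],[3,50,97],axis=0).round(3) if m.any() else '')
E
```

```text
clock: 5.8
tcp_pos: [0.4306, 0.0209, 0.2311]
orientation: [-0.002, -0.057, 0.998, 0.001]
wrist_force: [0.7, 0.3, -0.4]
finger_gap: 0.0002
t 5.8 tcp [0.4306 0.0209 0.2311] case -0.1217 0.1158 F [ 0.7  0.3 -0.4] q [-0.14  0.03 -0.22  1.33  0.   -0.25]
tilt z [-0.004  0.001 -1.   ] spin to case -x 0.13
shift [-0.1213 -0.1361 -0.0046]
scene 329 [[-0.061 -0.038  0.011]
 [-0.036 -0.029  0.023]
 [-0.006 -0.016  0.026]]
top 0
```

View pics/l5.png

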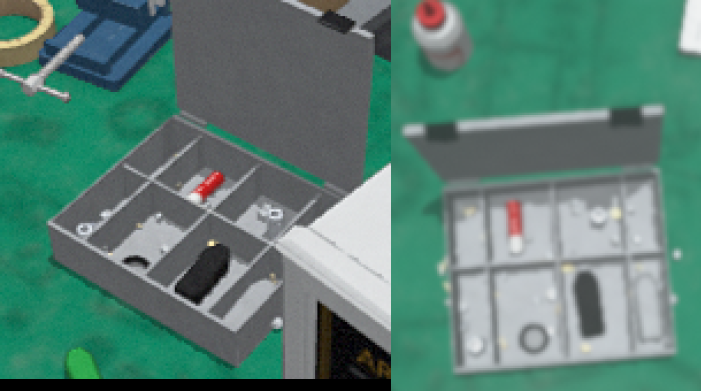

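The connector lies flat in bay 3 (crop (205,273) scene, (588,302) top): top at z ≈ 0.024, case x −0.06 to −0.005. Everything else is unmoved. Next the lid: cross over it and come down behind.

```bash

python3 -m inch '[[[-0.25,-0.136,-0.008],0],[[-0.25,-0.136,-0.008],0],[[-0.25,-0.136,-0.008],0],[[-0.25,-0.136,-0.008],0],[[-0.25,-0.136,-0.008],0]]' >/dev/null
python3 go.py 0.135 -0.02 0.235
```

```text
t 6.42 tcp [ 0.6249 -0.0591  0.2323] case 0.0624 0.0145 F [ 0.1 -0.1  0.9] q [-0.22  0.42  0.29  1.44 -0.   -0.34]
tilt z [-0.006  0.001 -1.   ] spin to case -x 0.21
shift [-0.0725 -0.0347 -0.0031]
```

```bash

python3 -m inch '[[[-0.036,-0.017,-0.004],0],[[-0.074,-0.034,-0.004],0],[[-0.074,-0.034,-0.004],0],[[-0.074,-0.034,-0.004],0]]' >/dev/null
python3 go.py 0.135 -0.02 0.155; python3 - <<'E'
from h import *
a=viewer.read_camera('scene');W=pts(a);X=W.reshape(-1,3)
q=X[(X[:,2]>.19)&(X[:,2]<.235)&(X[:,0]>.6)&(X[:,0]<.68)&(X[:,1]>-.05)&(X[:,1]<.03)];print(len(q),q.max(0),np.median(q,0))
E
```

```text
t 6.75 tcp [ 0.7038 -0.087   0.2275] case 0.1377 -0.0221 F [-1.5 -0.4 -1.2] q [-0.24  0.62  0.6   1.56 -0.   -0.35]
tilt z [-0.015  0.003 -1.   ] spin to case -x 0.05
shift [0.0016 0.0018 0.0725]
537 [0.65981504 0.02883625 0.2276271 ] [ 0.64894894 -0.0116017   0.20890419]
```

```bash

python3 -m inch '[[[0,0,0.03],0],[[0,0,0.06],0],[[0,0,0.06],0],[[0,0,0.06],0]]' >/dev/null
python3 go.py
python3 -m inch '[[[0.01,0,0],0],[[0.02,0,0],0],[[0.03,0,0],0],[[0.04,0,0],0],[[0.05,0,0],0]]' 
python3 -m inch '[[[0.01,0,0],0],[[0.02,0,0],0],[[0.03,0,0],0],[[0.035,0,0],0],[[0.035,0,0],0]]' 
python3 go.py; python3 look.py l6.png
```

```text
t 7.13 tcp [ 0.6986 -0.0854  0.1694] case 0.1327 -0.0199 F [0.4 0.7 0.3] q [-0.24  0.6   0.43  1.42 -0.   -0.35]
tilt z [-0.017  0.003 -1.   ] spin to case -x 0.08
clock: 7.55
tcp_pos: [0.6497, -0.0914, 0.1748]
orientation: [-0.006, -0.057, 0.998, 0.001]
wrist_force: [0.5, 0.4, -0.5]
finger_gap: -0.0003
clock: 7.97
tcp_pos: [0.615, -0.0957, 0.1788]
orientation: [-0.003, -0.057, 0.998, 0.0]
wrist_force: [-0.1, 0.3, -0.7]
finger_gap: 0.0005
t 7.97 tcp [ 0.615  -0.0957  0.1788] case 0.0485 -0.0208 F [-0.1  0.3 -0.7] q [-0.28  0.42  0.15  1.31 -0.   -0.4 ]
tilt z [-0.007  0.001 -1.   ] spin to case -x 0.06
```

View pics/l6.png

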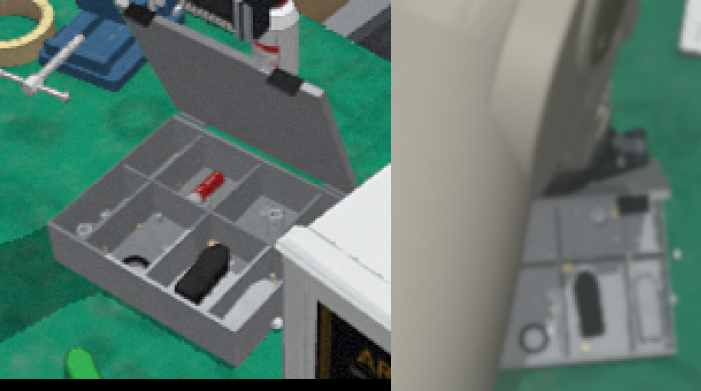

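The lid is tipping forward (edge at crop (260,75)) with the connector still flat. I'll move the arm up and let the lid fall.

```bash

for i in 1 2 3 4; do python3 -m inch '[[[0,0,-0.02],0],[[0,0,-0.02],0],[[0,0,-0.02],0],[[0,0,-0.02],0],[[0,0,-0.02],0]]' | head -1; done
cat > lid.py <<'E'
from h import *
C=np.array([.5645,-.0805]);Y=np.radians(6.45);A=np.array([[np.cos(Y),np.sin(Y)],[-np.sin(Y),np.cos(Y)]])
for n in('scene','top'):
    a=viewer.read_camera(n);W=pts(a);X=(W[...,:2]-C)@A.T
    m=(abs(X[...,0])<.08)&(abs(X[...,1])<.09)&(W[...,2]<.16)&(W[...,2]>-.01)
    Q=np.c_[X[m],W[m][:,2]];print(n,len(Q),np.percentile(Q,[3,50,97],axis=0).round(3).tolist(),'plane',np.linalg.lstsq(np.c_[Q[:,:2],np.ones(len(Q))],Q[:,2],rcond=None)[0].round(3))
E
python3 lid.py; python3 go.py
```

```text
clock: 8.48
clock: 8.9
clock: 9.32
clock: 9.73
scene 5442 [[-0.076, -0.083, 0.052], [-0.008, -0.003, 0.056], [0.075, 0.084, 0.059]] plane [0.003 0.001 0.056]
top 5383 [[-0.076, -0.086, 0.051], [-0.007, -0.017, 0.055], [0.074, 0.057, 0.058]] plane [0.002 0.006 0.055]
t 9.83 tcp [ 0.6153 -0.0953  0.2535] case 0.0489 -0.0204 F [-1.   0.3  0.2] q [-0.28  0.42  0.34  1.5  -0.   -0.4 ]
tilt z [-0.013  0.002 -1.   ] spin to case -x 0.09
```

```bash
python3 look.py l7.png; python3 -c "
from workcell import env
print(env.hand_in())"
```

```text
the job is handed in; nothing more can be done
None
```

View pics/l7.png

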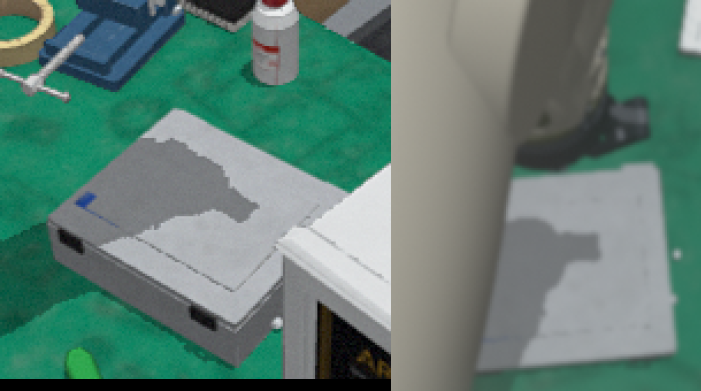

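I pushed the black connector over with the shut fingers so it lies flat in its bay (third from the left). Then I pushed the lid over from behind, it fell fully shut, and I handed the job in at about 10 s on the clock. `env.hand_in()` gave no verdict.

**Checks that passed**
- **Connector:** before the lid moved, its top was about 24 mm above the bench. It ran from about −0.06 to −0.005 m in case x, inside the bay. It looked unchanged in the picture taken as the lid tipped forward.
- **Lid:** both fixed cameras show it level (slope about 0.003) with its top at about 55 mm, which means shut.
- **Other parts:** they looked unmoved after the push. In the last picture the bottle stands upright, and the arm is clear of everything.

**Checks that failed or disagreed**
- **Fingertips:** they measured about 38 mm short of the reported TCP, not at it as the description says. My first push therefore passed over the connector without touching it; I corrected the height and the second push worked.
- **Meter:** I did not check it again at the end. The arm never went near it.
- **Under the lid:** the connector's position after closing could not be seen. I infer it from the last picture before closing and from the lid lying fully down.

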